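Lay a meal carton on the labelling mat and print its label

ROBOT

A 6-joint arm with a two-finger parallel gripper is mounted at the origin on the work surface. World frame = base frame: x ahead of the robot, y to its left, z up, the work surface at z = 0. Lengths are in mm, angles in rad, forces in N, time in s.
With the tool pointing down it reaches from about 275 to 1000 mm from the base axis. Payload 8.4 kg.
Tool frame: the origin (TCP) lies on the centre line of the jaws, within the pads' length; the fingertips stand r.tip_reach ahead of it and the grasp point (between the pads) lies 11 mm behind it (r.tip_reach is the distance from the TCP to the fingertips, in mm); z points along the fingers, y is the line along which they close (so a half turn about z gives the same grasp; the last joint's range is limited). The gripper opens to 85 mm and grips with 20 to 120 N. Pads are 22 mm wide; open, the fingers measure 114 mm over their backs; the gripper's body (76 mm by 85 mm) begins 54 mm behind the grasp point. The pads swing forward as they close: fully open they stand 13 mm farther back than shut.
Start: joints at [1.334, 0.353, 1.633, -0, 1.155, -0.002], TCP at [145.404, 607.853, 239.281] pointing down, gripper open.
Joint ranges: [-2.63, 2.63], [-0.92, 2.1], [0.06, 2.66], [-1.3, 4.44], [0, 2.69], [-3.02, 3.02]. Speed limits (rad/s): [2.22, 2.22, 2.79, 3.14, 3.14, 3.14].

INTERFACE

Orientations are given as [roll, pitch, yaw] about the fixed x, y, z axes, in that order (R = Rz(yaw) Ry(pitch) Rx(roll)).
In Python, from rig import r gives the robot as it stands.
- The arm moves only by the tool carry_out, never from a script. Its argument "targets" is a list of rows, each an object with "dp": the shift along the tool's x, y, z in mm, a list of three; "yaw": the turn about the tool's z in degrees. A call has 1 to 12 rows; each row is the pose to reach, as a shift and turn from the pose commanded when the call began, along the tool's axes at that moment; what a row does not reach only later rows make up. A row lasts 1/8 s, in which the tool goes at most 62.5 mm and 10.7 degrees, less where a joint would pass 70% of its speed; a pose out of reach is approached as far as the arm can. A call with a gripper value outside its range is refused whole. "fingers" is the opening, from -1 (shut) to 1 (fully open), so that 0 is half open, set as the call begins (left out, the last holds). The fingers move at their own pace and stop on an object; "grip_force" is the grip in N (left out, the last holds). Time passes only in rows, so rows that repeat a pose let the fingers close. It gives the time, the measured TCP pose, the force, the opening and the grip force at its end, in the units of the state.
- r.sense(): the state, without advancing time (a new reading comes with each control period).
- r.grab_frame(name): name is "scene" or "side" or "wrist"; returns the picture (420x560x3 uint8, red, green, blue); there is no depth.
- r.get_calibration(name): a dict with "fx", "fy", "cx", "cy" (pixels), "dist_coeffs" ([k1, k2, p1, p2, k3] as OpenCV has them; the pictures are not rectified), "rvec" (rotation vector, rad) and "tvec" (3), from world to camera coordinates, as OpenCV has them. Camera axes: x right, y down, z forward; pixel columns grow to the right and rows downward; lengths in mm; the calibration is good to about 2 mm. A picture is of the moment at which its call begins: read the wrist's pose just before it. get_calibration takes no time and is no camera call; for the wrist camera it gives the pose at the moment of the call.
- r.sign_off(): hands the job in; it is judged then, once.
The state is a dict: "clock": time; "qpos": joint angles; "qvel": joint speeds; "joint_efforts": joint torques, N m; "eef_pos": TCP position; "tcp_rot": TCP orientation; "contact_force": force on the tool from outside, world axes, zero at the start; "wrist_torque": the same for the moment, N m; "opening": opening from 0.0 (shut) to 1.0 (fully open); "grasp_force": force on a finger pad.
Only numpy, scipy, OpenCV 4.12 (cv2) and the standard library are available. Lean on these libraries where they do the work, as an engineer would, in place of code of your own. Each camera call takes 0.05 s, during which the arm holds its last target. There are 200 camera calls.

TASK

With your fingertips, push over the standing carton with the green band so that it falls onto the black labelling mat and lies flat, wholly inside the yellow outline; once it lies there, press the green button on top of the label printer all the way down and let go. Do not grip or pick up anything, and leave the other carton and everything else on the table where they are.

Things in the scene. Friction and masses are not known exactly. Their poses are not given: they have to be found in the camera images.
- carton: White meal carton with a green band, standing upright at the -x end of the mat. 48 (x) x 110 (y) x 150 mm tall (z), 0.25 to 0.5 kg. Origin: centre of its underside. At the start its x axis points over the yellow outline, along the mat's x within 0.1 rad. Tipped over its +x bottom edge without sliding, it lands on a broad face about 30 mm clear of the outline's edges.
- foot (a point): Middle of the carton's bottom edge on its +x side, the edge it tips over (24 mm along x from the carton's origin). It stays down on the mat as the carton tips.
- corner0 (a point): Carton corner point, halfway through its thickness: bottom end, -y side (0, -55, 0 mm in the carton's frame).
- corner1 (a point): Carton corner point, halfway through its thickness: bottom end, +y side (0, +55, 0 mm in the carton's frame).
- corner2 (a point): Carton corner point, halfway through its thickness: top end, -y side (0, -55, 150 mm in the carton's frame).
- corner3 (a point): Carton corner point, halfway through its thickness: top end, +y side (0, +55, 150 mm in the carton's frame).
- mat: Black labelling mat fixed to the table, 300 mm (x) x 210 mm (y), 3 mm thick; origin at the centre of its underside. The carton stands at its -x end.
- zone (a point): Centre of the yellow outlined rectangle on the mat's top face, in the middle of the mat, with the mat's axes: 222 mm long (x) by 176 mm wide (y) over the outside of its 6 mm lines.
- printer: Grey label printer, a box 150 mm (x) x 140 mm (y) x 120 mm tall, fixed to the table left or right of the mat; origin at the centre of its underside, front towards -x. The button stands on its top.
- button_top (a point): Middle of the top face of the green push button on the printer, 32 mm across; it moves straight down. Press from above.
- button (a joint): Travel of the button: 0 released, 0.006 m fully down; springs back. About 5 N presses it fully.
- scale: White portion scale with a metal platform, 170 x 140 x 54 mm, fixed to the table on the other side of the mat; origin at the centre of its underside. Not used.
- other_carton: Second standing carton, same size as the first (48 x 110 x 150 mm, 0.35 kg) but with an orange band; origin at the centre of its underside. Leave it alone.
- jar: Closed jar with red cap, 66 mm across, 100 mm tall; origin at the centre of its underside. Bystander.
- label_roll: White roll of labels standing on its flat side, 84 mm across, 50 mm tall; origin at the centre of its underside. Bystander.
- cup: Steel cup, 80 mm across at the rim, 90 mm tall; origin at the centre of its underside. Bystander.
- label_gun: Green and black hand label gun, about 220 mm long, 40 mm wide, 102 mm tall, resting on the table; origin on the table under its green body, handle towards its -x. Bystander.
Not all that is in view belongs to the job. There is more than one size of the printer; the one meant has the size given above. What is shaped like the carton but red is not meant.

How it is judged:
By the outcome, as a careful person would: the job done as asked, in the order asked, and still so for the second after the job is handed in, with the robot touching nothing.
It also fails if it takes over 42 s, if anything falls off the work surface, if the arm or the gripper's body presses on something with over 40 N, if the wrist force passes 120 N, or if a joint passes its speed limit or range.

## Working session

There is one attempt and no reset: what is moved stays moved. The work goes in short steps, Python scripts to look and compute and a tool call to move; the robot and the scene stay as the last step left them, time stands still between calls to the robot, and variables do not carry over. Pictures are saved under pics/ and viewed, at most 10 in all, crops included, and the job is handed in when it is done.

Besides the shell and the picture viewer there is one more tool, called after ">>>" as name(argument=value, ...), one argument or row to a line, values as JSON. carry_out: Moves the arm, as the interface text tells. Its arguments: {"type":"object","properties":{"targets":{"type":"array","items":{"type":"object","properties":{"dp":{"type":"array","items":{"type":"number"}},"yaw":{"type":"number"}}}},"fingers":{"type":"number"},"grip_force":{"type":"number"}},"required":["targets"]}

```bash
mkdir -p pics; python3 - <<'E'
from rig import r
import cv2
s=r.sense();print(s,r.tip_reach)
for n in("scene","side"):
    f=r.grab_frame(n);cv2.imwrite(f"pics/{n}0.png",f[:,:,::-1]);print(n,r.get_calibration(n))
E
```

```text
{'clock': 0.0, 'qpos': array([ 1.33360063e+00,  3.53675787e-01,  1.63412753e+00, -4.34665534e-06,
        1.15516385e+00, -2.39274860e-03]), 'qvel': array([-0.0009543 ,  0.000228  ,  0.00034649, -0.00010706,  0.00043641,
       -0.0022575 ]), 'joint_efforts': array([ 9.00945452e-04, -6.05243325e+01, -3.42059970e+01,  2.08573538e-04,
        9.36608179e-03, -7.66707444e-05]), 'eef_pos': array([145.29809231, 607.41286793, 238.54722151]), 'tcp_rot': array([-3.14021814e+00,  6.85310736e-07,  2.90679146e+00]), 'contact_force': array([-0.1465433 ,  0.1217172 , -0.30593129]), 'wrist_torque': array([-0.02988688,  0.06768388, -0.02838553]), 'grasp_force': 0.0, 'opening': 0.9990568662816982} 8.0
scene {'fx': 410.8211414365321, 'fy': 410.8211414365321, 'cx': 280.9476631624401, 'cy': 211.08692374389443, 'dist_coeffs': array([-0.02509614,  0.        ,  0.        ,  0.        ,  0.        ]), 'rvec': array([ 2.00058433,  0.95284815, -0.4917749 ]), 'tvec': array([-355.08431746, -103.60183363, 1524.58519041])}
side {'fx': 448.0722765932194, 'fy': 448.0722765932194, 'cx': 283.7896039154914, 'cy': 197.09506588667352, 'dist_coeffs': array([-0.10655863,  0.        ,  0.        ,  0.        ,  0.        ]), 'rvec': array([ 2.04776071, -0.4367095 ,  0.24462948]), 'tvec': array([-425.3801891 ,  214.50600897, 1370.16829528])}
```

View pics/scene0.png

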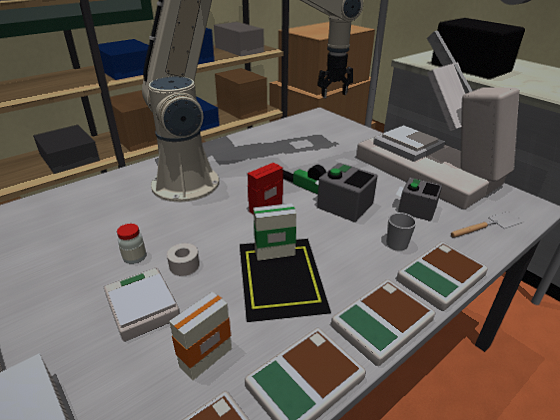

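View pics/side0.png

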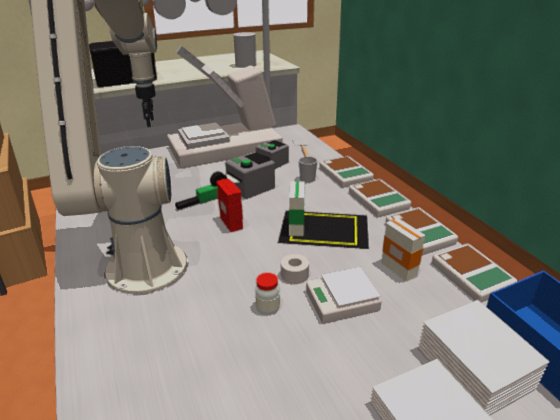

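The scene view shows the green-band carton at (275,232), a red lookalike at (265,188), the orange carton at (202,335), the large printer at (347,190) and the small one at (420,198). By its description, the target is the white and green carton standing on the mat. The larger printer next to the mat should be the 150x140x120 one. I'll enlarge both to confirm.

```bash
python3 - <<'E'
import cv2
a=cv2.imread("pics/scene0.png")[155:325,230:450];cv2.imwrite("pics/sc.png",cv2.resize(a,None,fx=3.5,fy=3.5,interpolation=cv2.INTER_CUBIC))
a=cv2.imread("pics/side0.png")[130:260,190:380];cv2.imwrite("pics/sd.png",cv2.resize(a,None,fx=4,fy=4,interpolation=cv2.INTER_CUBIC))
E
```

```text
(no output)
```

View pics/sc.png

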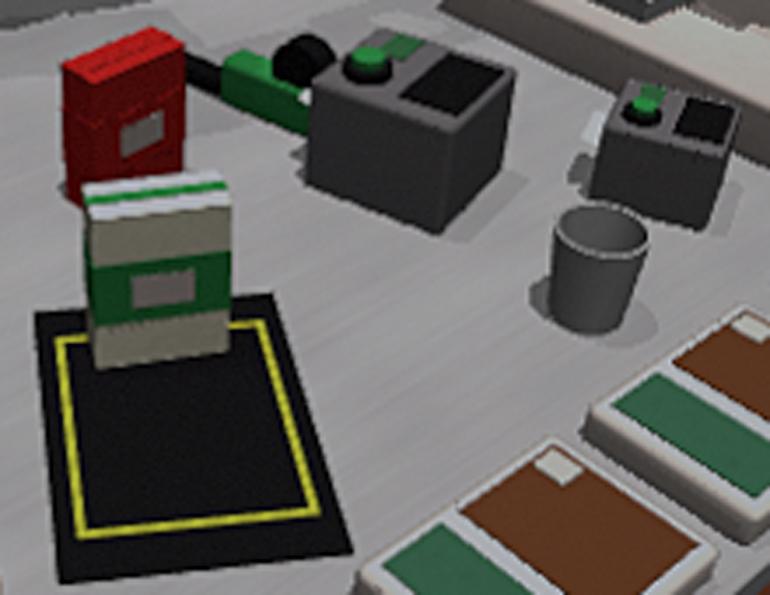

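View pics/sd.png

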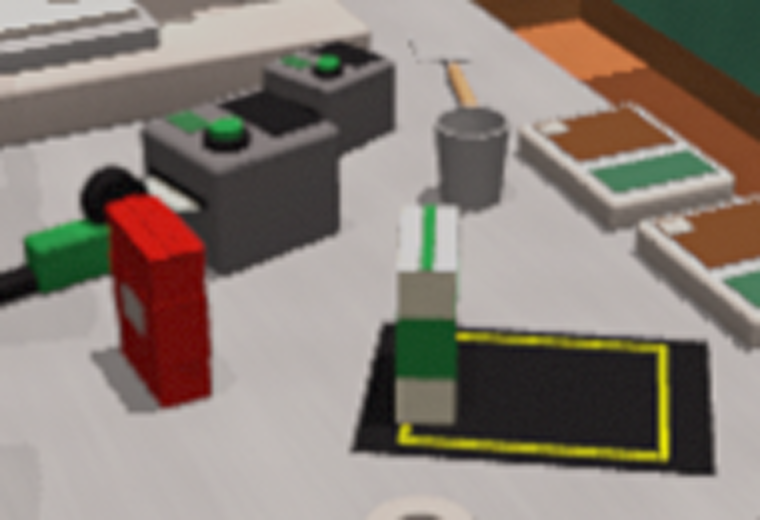

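The crops confirm it. The white and green carton at scene (275,232) stands on the mat. The printer at scene (347,190) is about twice the size of the one at (420,198), so it is the one meant. I'll fit their poses from both views.

```bash
cat >h.py <<'E'
from rig import r
import cv2,numpy as np
from scipy.optimize import least_squares
C={n:r.get_calibration(n) for n in("scene","side")}
CR={"scene":(3.5,230,155),"side":(4,190,130)}
def px(n,p):
    s,a,b=CR[n]; return (np.array(p,float)+.5)/s-.5+[a,b]
def proj(n,P):
    c=C[n];K=np.array([[c["fx"],0,c["cx"]],[0,c["fy"],c["cy"]],[0,0,1]])
    return cv2.projectPoints(np.array(P,float).reshape(-1,1,3),c["rvec"],c["tvec"],K,c["dist_coeffs"])[0][:,0]
def fitpose(obs,z,x0):
    # obs: list (cam, local, rawpixel)
    def f(v):
        c,s=np.cos(v[2]),np.sin(v[2]);e=[]
        for n,l,p in obs: e+=list(proj(n,[v[0]+c*l[0]-s*l[1],v[1]+s*l[0]+c*l[1],z+l[2]])[0]-p)
        return e
    return least_squares(f,x0,loss="soft_l1",x_scale=[100,100,1])
def pt(obs,z=None):
    f=lambda v:np.concatenate([proj(n,[v[0],v[1],v[2] if z is None else z])[0]-p for n,p in obs])
    return least_squares(f,[600,0,100] if z is None else [600,0])
E
python3 - <<'E'
from h import *
S=lambda l,p:("scene",l,px("scene",p));D=lambda l,p:("side",l,px("side",p))
m=[S((-150,-105,3),(36,313)),S((-150,105,3),(275,294)),S((150,105,3),(352,552)),S((150,-105,3),(60,582)),
S((-111,-88,3),(54,337)),S((-111,88,3),(265,320)),S((111,88,3),(320,513)),S((111,-88,3),(77,539)),
D((-150,105,3),(382,323)),D((150,105,3),(708,341)),D((150,-105,3),(714,472)),D((-150,-105,3),(353,450)),D((111,-88,3),(668,461)),D((111,88,3),(668,341))]
a=fitpose(m,0,[600,0,0]);print("mat",a.x.round(3),abs(a.fun).round(1))
c=[S((24,-55,150),(90,220)),S((24,55,150),(230,210)),S((-24,-55,150),(83,186)),S((-24,55,150),(222,173)),S((24,-55,0),(96,368)),S((24,55,0),(229,350)),
D((-24,-55,150),(398,270)),D((24,-55,150),(457,270)),D((24,55,150),(458,208)),D((-24,55,150),(403,205)),D((-24,-55,0),(397,418)),D((24,-55,0),(457,424))]
b=fitpose(c,3,[550,0,0]);print("carton",b.x.round(3),abs(b.fun).round(1))
bt=pt([("scene",px("scene",(369,55))),("side",px("side",(227,125)))]);print("button",bt.x.round(1),abs(bt.fun).round(1))
for n,p,z in [("side",(165,405),0),("side",(210,393),0),("scene",(75,205),0),("side",(107,207),150),("side",(160,195),150),("side",(205,245),150),("side",(155,260),150),("scene",(62,68),150),("scene",(158,28),150),("scene",(186,45),150),("side",(220,272),0),("side",(340,230),0),("scene",(305,183),0),("scene",(440,232),0),("scene",(447,130),120),("scene",(515,72),120),("side",(143,128),120)]:
    print(n,p,z,pt([(n,px(n,p))],z).x.round(0))
E
```

```text
mat [ 6.02972e+02 -3.55400e+01 -5.48000e-01] [0.8 0.8 0.2 1.  1.  0.1 0.8 0.3 0.6 0.2 0.5 0.1 0.1 0.2 0.1 0.3 0.2 1.3
 0.5 0.8 0.8 0.3 0.7 0.5 0.1 0.8 0.2 1. ]
carton [ 5.1938e+02  9.1260e+00 -4.8700e-01] [0.1 0.4 0.7 2.  0.4 0.6 0.9 1.1 0.1 0.3 0.4 0.7 0.  0.9 0.2 0.5 1.  0.7
 0.7 0.4 0.3 0.9 0.5 0.2]
button [449.  315.9 138.6] [0.  0.2 0.1 0.2]
side (165, 405) 0 [302.  82.]
side (210, 393) 0 [343.  83.]
scene (75, 205) 0 [311.  76.]
side (107, 207) 150 [290. 176.]
side (160, 195) 150 [339. 178.]
side (205, 245) 150 [345.  76.]
side (155, 260) 150 [299.  69.]
scene (62, 68) 150 [309.  70.]
scene (158, 28) 150 [302. 184.]
scene (186, 45) 150 [344. 183.]
side (220, 272) 0 [423. 282.]
side (340, 230) 0 [563. 313.]
scene (305, 183) 0 [420. 273.]
scene (440, 232) 0 [558. 315.]
scene (447, 130) 120 [563. 299.]
scene (515, 72) 120 [534. 426.]
side (143, 128) 120 [384. 381.]
```

>>> carry_out(
  targets=[
    {"dp":[-20,-22,0],"yaw":1},
    {"dp":[-55,-60,0],"yaw":2},
    {"dp":[-95,-105,0],"yaw":4},
    {"dp":[-135,-150,0],"yaw":6},
    {"dp":[-175,-195,0],"yaw":8},
    {"dp":[-215,-240,0],"yaw":10},
    {"dp":[-255,-284,0],"yaw":12},
    {"dp":[-295,-328,0],"yaw":14.5},
    {"dp":[-335,-372,0],"yaw":14.5},
    {"dp":[-375,-416,0],"yaw":14.5},
    {"dp":[-410,-455,0],"yaw":14.5},
    {"dp":[-430,-476,0],"yaw":14.5},
  ],
  fingers=0,
)

```text
clock: 1.6
eef_pos: [453.5, 42.6, 239.1]
tcp_rot: [-3.141, 0.0, 2.652]
contact_force: [0.3, 0.3, -0.2]
opening: 0.501
grasp_force: 0.0
```

>>> carry_out(
  targets=[
    {"dp":[0,0,0],"yaw":0},
    {"dp":[0,0,0],"yaw":0},
    {"dp":[0,0,0],"yaw":0},
  ],
)

```text
clock: 1.98
eef_pos: [452.3, 45.7, 239.2]
tcp_rot: [-3.142, -0.0, 2.655]
contact_force: [0.0, -0.1, -0.1]
opening: 0.5
grasp_force: 0.0
```

>>> carry_out(
  targets=[
    {"dp":[0,0,15]},
    {"dp":[0,0,40]},
    {"dp":[0,0,70]},
    {"dp":[0,0,95]},
    {"dp":[0,0,108]},
    {"dp":[0,0,108]},
    {"dp":[0,0,108]},
  ],
)

```text
schema error: expected keys dp, yaw
```

```bash
python3 - <<'E'
from rig import r
import cv2,numpy as np
print(r.sense()["eef_pos"])
a=r.grab_frame("scene")[140:300,210:370,::-1];b=r.grab_frame("side")[130:290,210:370,::-1]
cv2.imwrite("pics/pre.png",np.hstack([cv2.resize(i,None,fx=2.5,fy=2.5,interpolation=2) for i in(a,b)]))
E
```

```text
[452.3445709   45.70546696 239.20371022]
```

View pics/pre.png

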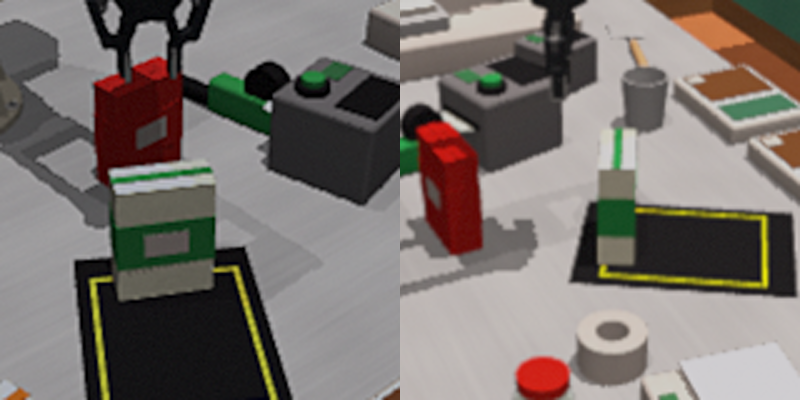

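The descent was refused because every row needs a yaw. The picture shows the half-open fingers still above and behind the carton, centred on it, with both finger tips near (150,60) in the left half. I'll descend, then push.

>>> carry_out(
  targets=[
    {"dp":[0,0,15],"yaw":0},
    {"dp":[0,0,40],"yaw":0},
    {"dp":[0,0,70],"yaw":0},
    {"dp":[0,0,95],"yaw":0},
    {"dp":[0,0,108],"yaw":0},
    {"dp":[0,0,108],"yaw":0},
    {"dp":[0,0,108],"yaw":0},
  ],
)

```text
clock: 2.95
eef_pos: [453.3, 45.0, 131.8]
tcp_rot: [3.141, 0.001, 2.654]
contact_force: [0.6, -0.8, 0.1]
opening: 0.5
grasp_force: 0.0
```

>>> carry_out(
  targets=[
    {"dp":[-8,0,0],"yaw":0},
    {"dp":[-16,0,0],"yaw":0},
    {"dp":[-22,0,0],"yaw":0},
    {"dp":[-27,0,0],"yaw":0},
    {"dp":[-31,0,0],"yaw":0},
    {"dp":[-35,0,0],"yaw":0},
    {"dp":[-38,0,0],"yaw":0},
    {"dp":[-41,0,0],"yaw":0},
    {"dp":[-44,0,0],"yaw":0},
    {"dp":[-47,0,0],"yaw":0},
    {"dp":[-50,0,0],"yaw":0},
  ],
)

```text
clock: 4.32
eef_pos: [497.2, 21.4, 131.3]
tcp_rot: [-3.142, 0.0, 2.654]
contact_force: [-0.9, 0.8, 0.3]
opening: 0.498
grasp_force: 0.3
```

```bash
python3 - <<'E'
from rig import r
import cv2,numpy as np
print(r.sense()["eef_pos"])
a=r.grab_frame("scene")[140:300,210:370,::-1];b=r.grab_frame("side")[130:290,210:370,::-1]
cv2.imwrite("pics/pre2.png",np.hstack([cv2.resize(i,None,fx=2.5,fy=2.5,interpolation=2) for i in(a,b)]))
E
```

```text
[497.20467327  21.35468093 131.27727316]
```

View pics/pre2.png

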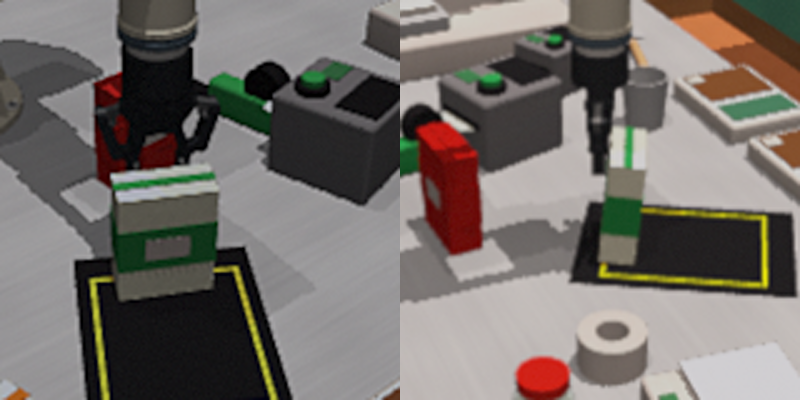

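Both fingertips are on the back face. The carton is tipping about its foot with no sliding or twist, with its top near (628,140) in the right half. I'll keep pushing slowly.

>>> carry_out(
  targets=[
    {"dp":[-3,0,0],"yaw":0},
    {"dp":[-6,0,0],"yaw":0},
    {"dp":[-9,0,0],"yaw":0},
    {"dp":[-12,0,0],"yaw":0},
    {"dp":[-15,0,0],"yaw":0},
    {"dp":[-18,0,0],"yaw":0},
    {"dp":[-21,0,0],"yaw":0},
    {"dp":[-24,0,0],"yaw":0},
    {"dp":[-27,0,0],"yaw":0},
    {"dp":[-30,0,0],"yaw":0},
    {"dp":[-33,0,0],"yaw":0},
    {"dp":[-36,0,0],"yaw":0},
  ],
)

```text
clock: 5.92
eef_pos: [529.0, 4.5, 131.3]
tcp_rot: [-3.142, 0.0, 2.654]
contact_force: [0.1, 0.0, -0.1]
opening: 0.503
grasp_force: 0.0
```

>>> carry_out(
  targets=[
    {"dp":[0,0,-20],"yaw":0},
    {"dp":[10,0,-50],"yaw":0},
    {"dp":[20,0,-80],"yaw":0},
    {"dp":[20,0,-90],"yaw":0},
    {"dp":[20,0,-90],"yaw":0},
  ],
  fingers=-1,
)

```text
clock: 6.55
eef_pos: [511.7, 13.8, 221.5]
tcp_rot: [3.141, 0.001, 2.654]
contact_force: [0.4, -0.0, -0.1]
opening: 0.003
grasp_force: 0.0
```

```bash
python3 - <<'E'
from rig import r
import cv2,numpy as np
a=r.grab_frame("scene")[160:340,220:390,::-1];b=r.grab_frame("side")[130:310,210:380,::-1]
cv2.imwrite("pics/post.png",np.hstack([cv2.resize(i,(400,424),interpolation=2) for i in(a,b)]))
E
```

```text
(no output)
```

View pics/post.png

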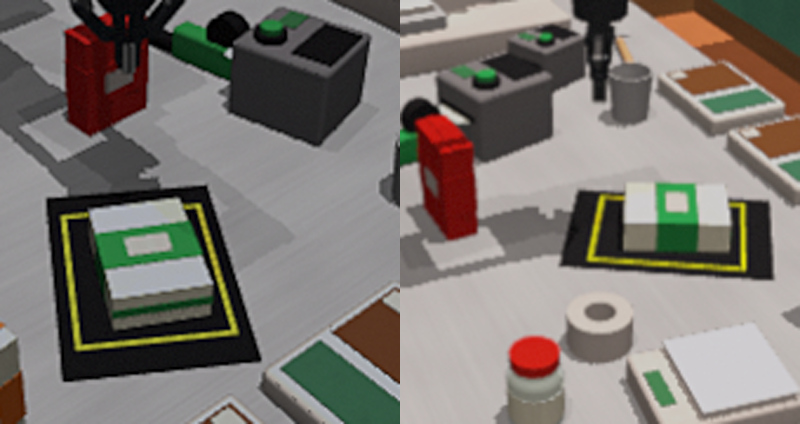

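The carton lies flat inside the yellow outline with black margin on every side, and the bystanders haven't moved. Next is the button, with the fingers shut.

>>> carry_out(
  targets=[
    {"dp":[15,18,0],"yaw":0},
    {"dp":[40,48,0],"yaw":0},
    {"dp":[70,85,0],"yaw":0},
    {"dp":[100,121,0],"yaw":0},
    {"dp":[130,158,0],"yaw":0},
    {"dp":[160,194,0],"yaw":0},
    {"dp":[185,224,0],"yaw":0},
    {"dp":[196,237,0],"yaw":0},
    {"dp":[196,237,0],"yaw":0},
    {"dp":[196,237,0],"yaw":0},
    {"dp":[196,237,0],"yaw":0},
  ],
  fingers=-1,
)

```text
clock: 8.02
eef_pos: [449.5, 314.0, 221.2]
tcp_rot: [-3.141, 0.0, 2.652]
contact_force: [0.2, 1.5, -0.8]
opening: 0.001
grasp_force: 0.0
```

```bash
python3 - <<'E'
from h import *
s=r.sense();print(s["eef_pos"],s["opening"])
p=s["eef_pos"];print(proj("scene",[p[0],p[1],p[2]-8]),proj("side",[p[0],p[1],p[2]-8]),proj("scene",[449,316,138.6]),proj("side",[449,316,138.6]))
a=r.grab_frame("scene")[120:220,300:400,::-1];b=r.grab_frame("side")[90:190,200:300,::-1]
cv2.imwrite("pics/btn.png",np.hstack([cv2.resize(i,(400,400),interpolation=2) for i in(a,b)]))
E
```

```text
[449.45766626 314.02653398 221.23336728] 0.0007923716730008729
[[336.64566077 149.78196194]] [[245.65540502 142.71849613]] [[335.04381065 170.52847233]] [[246.3005491  160.67464475]]
```

View pics/btn.png

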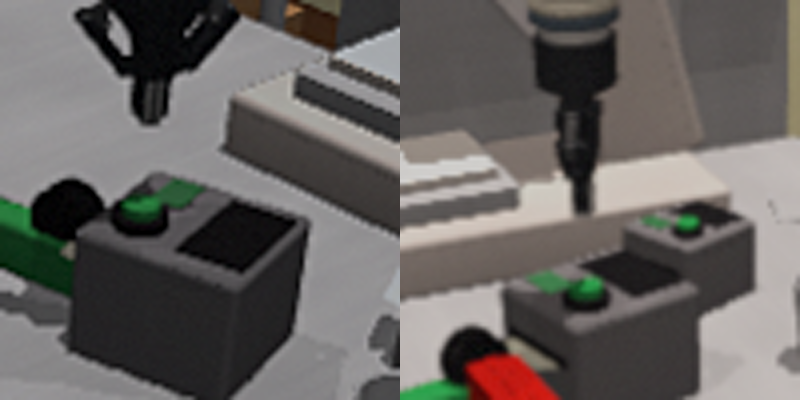

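The shut fingertips are directly above the large printer's button, at (140,200) left and (587,284) right, and the tip projections match the pictures. I'll go down gently.

>>> carry_out(
  targets=[
    {"dp":[0,0,20],"yaw":0},
    {"dp":[0,0,45],"yaw":0},
    {"dp":[0,0,62],"yaw":0},
    {"dp":[0,0,68],"yaw":0},
    {"dp":[0,0,70],"yaw":0},
    {"dp":[0,0,70],"yaw":0},
  ],
)

```text
clock: 8.88
eef_pos: [449.5, 315.4, 151.8]
tcp_rot: [3.141, 0.0, 2.654]
contact_force: [0.1, -0.1, 0.2]
opening: 0.001
grasp_force: 0.0
```

>>> carry_out(
  targets=[
    {"dp":[0,0,2],"yaw":0},
    {"dp":[0,0,4],"yaw":0},
    {"dp":[0,0,6],"yaw":0},
    {"dp":[0,0,7],"yaw":0},
    {"dp":[0,0,7],"yaw":0},
  ],
)

```text
clock: 9.5
eef_pos: [449.5, 315.5, 144.6]
tcp_rot: [3.141, 0.0, 2.654]
contact_force: [1.5, 1.4, 4.6]
opening: -0.001
grasp_force: 2.3
```

>>> carry_out(
  targets=[
    {"dp":[0,0,1],"yaw":0},
    {"dp":[0,0,2],"yaw":0},
    {"dp":[0,0,2],"yaw":0},
    {"dp":[0,0,2],"yaw":0},
  ],
)

```text
clock: 10.0
eef_pos: [449.7, 315.5, 143.8]
tcp_rot: [3.14, 0.001, 2.654]
contact_force: [-2.0, -1.1, 19.3]
opening: 0.0
grasp_force: 9.3
```

>>> carry_out(
  targets=[
    {"dp":[0,0,-3],"yaw":0},
    {"dp":[0,0,-3],"yaw":0},
    {"dp":[0,0,-3],"yaw":0},
  ],
)

```text
clock: 10.38
eef_pos: [449.5, 315.4, 145.3]
tcp_rot: [3.141, 0.0, 2.654]
contact_force: [2.4, 1.7, 4.7]
opening: 0.0
grasp_force: 2.0
```

>>> carry_out(
  targets=[
    {"dp":[0,0,-2],"yaw":0},
    {"dp":[0,0,-2],"yaw":0},
    {"dp":[0,0,-2],"yaw":0},
  ],
)

```text
clock: 10.75
eef_pos: [449.0, 315.1, 147.1]
tcp_rot: [-3.141, -0.0, 2.654]
contact_force: [1.7, 1.2, 2.8]
opening: -0.002
grasp_force: 1.5
```

>>> carry_out(
  targets=[
    {"dp":[0,0,-2],"yaw":0},
    {"dp":[0,0,-2],"yaw":0},
    {"dp":[0,0,-2],"yaw":0},
  ],
)

```text
clock: 11.12
eef_pos: [448.8, 314.9, 149.1]
tcp_rot: [-3.141, -0.0, 2.654]
contact_force: [0.4, 0.9, 1.4]
opening: -0.002
grasp_force: 0.9
```

The force follows the spring at about 0.9 N/mm from 150 down to 144 mm, then rises steeply to 19 N. So the button went through its full 6 mm and bottomed. I'll retract and check.

>>> carry_out(
  targets=[
    {"dp":[0,0,-15],"yaw":0},
    {"dp":[0,0,-45],"yaw":0},
    {"dp":[0,0,-80],"yaw":0},
    {"dp":[0,0,-100],"yaw":0},
    {"dp":[0,0,-100],"yaw":0},
    {"dp":[0,0,-100],"yaw":0},
  ],
)

```text
clock: 11.88
eef_pos: [448.6, 314.8, 248.7]
tcp_rot: [-3.141, -0.001, 2.654]
contact_force: [-0.1, 0.6, 0.3]
opening: 0.003
grasp_force: 0.0
```

```bash
python3 - <<'E'
from rig import r
import cv2,numpy as np
print(r.sense()["contact_force"])
a=r.grab_frame("scene")[150:330,220:400,::-1];b=r.grab_frame("side")[130:310,200:380,::-1]
cv2.imwrite("pics/fin.png",np.hstack([cv2.resize(i,(400,400),interpolation=2) for i in(a,b)]))
E
```

```text
[-0.13682757  0.63687347  0.25061529]
```

View pics/fin.png

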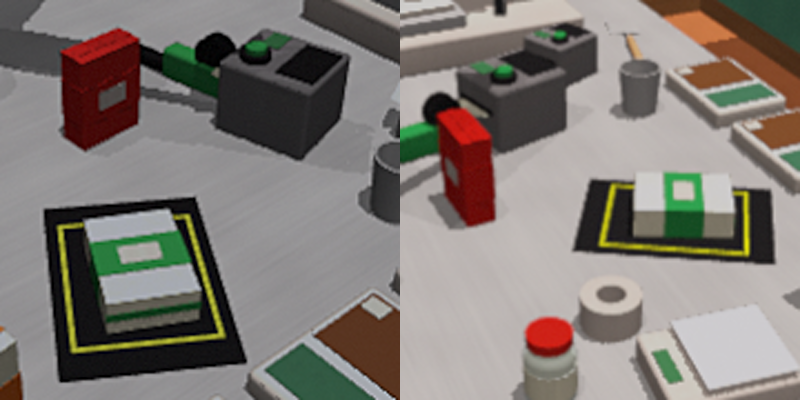

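The carton lies flat inside the outline, with its near bottom edge (108,332)-(200,318) well short of the yellow line. The button has sprung back and nothing else has moved.

```bash
python3 -c "
from rig import r
print(r.sign_off())"
```

```text
the job is handed in; nothing more can be done
None
```

The green-band carton lies flat inside the yellow outline, the large printer's button was then pressed fully down and released, nothing else was moved, and the job was handed in at about 12 s.

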